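# Prop up the leaning book with a bookend from the fittings crate

### The job

The last book in the counter rack is leaning because nothing holds the open end of the row. Pick the tall ribbed bookend out of the crate of shelf fittings, set it gently upright on the rack with its flat face to the books, and slide it gently along until the leaning book stands upright, the row is closed up and the bookend is snug and square against it, then let go. Do not squeeze or knock over the books, leave the other fittings in the crate and the rest of the counter as it is.

Things in the scene. Friction and masses are not known exactly. Their poses are not given: they have to be found in the camera images.
- bookend: TARGET: tall cast-aluminium bookend standing on its foot among the fittings in the crate; 70 wide (x), 90 long (y), 150 mm tall, about 0.5 kg. Origin: centre of its underside, z up. Upright plate 6 mm thick, its flat face at y = +45 mm looking to +y (goes against the books); foot 6 mm thick back to y = -45 mm; central rib. In the crate its +y is within 0.4 rad of world +y.
- bookend_grip (a point): point on the bookend's rib at x = 0, y = +18, z = 110 mm of its frame, over the centre of mass. The rib is 12 mm thick (x), up to z = 128 mm, there reaching from the plate back to y = +20 mm; its rear edge slopes to a toe at y = -40, z = 36 mm, vertical below. Pinched here from above across x, a gripper body 54 mm higher just clears the books. Pushed this high it may tip; low on the toe it slides.
- bookend_face (a point): foot of the bookend's flat face: x = 0, y = +45 mm, z = 0 of the bookend's frame; same axes.
- rack: fixed steel counter book rack: base 150 deep (x) by 340 mm long (y), its top 12 mm above the counter, open at the sides and the -y end; at the +y end an upright panel 175 mm tall, 8 mm thick (inner face at y = +162 mm). Origin: centre of the underside; the row of books runs along y; z up. Its y is within 0.15 rad of world y.
- book_1: hardback standing upright against the rack's end panel, 112 deep (x), 30 thick (y), 152 mm tall. Origin: centre of its underside; starts at y = +147 mm of the rack. Loose.
- book_2: next upright hardback, 106 deep, 22 thick, 147 mm tall, starts at y = +120 mm of the rack. Loose.
- book_3: third upright hardback, 115 deep, 26 thick, 156 mm tall, starts at y = +96 mm of the rack. Loose.
- leaning_book: last book: hardback 108 deep (x), 24 thick (y), 150 mm tall, 0.3 kg, loose. Leans 0.24 rad to the end panel, top on book 3, foot out by 36 mm. Origin: centre of its underside, y towards the panel, z up the book. Starts at y = +35 mm of the rack; upright in the closed-up row: +71 mm. Pushed at its foot to +y it slides (with the bookend, 3 to 8 N) and stands up; then the row is tight and stiff.
- leaning_outer (a point): foot of the leaning book's outer cover (the side away from the other books): x = 0, y = -12 mm, z = 0 of the book's frame; same axes.
- crate: grey plastic crate of shelf fittings, fixed, 250 (x) by 360 (y) by 95 mm tall, walls and floor 5 mm. Origin: centre of the underside; z up. Its six fittings stand in two rows of three in any order, about 115 mm apart.
- short_bookend: NOT the target: a bookend of the same form and footprint but only 95 mm tall, in the crate. Origin: centre of its underside.
- wire_support: bent-wire book support on a 70 x 90 mm steel plate, 145 mm tall, in the crate. Origin: centre of its underside.
- sign_holder: grey plastic sign holder with a sloping plate, 85 x 60 mm, about 80 mm tall, in the crate. Origin: centre of its underside.
- label_roll: roll of blank spine labels, 84 mm across, 55 mm tall, in the crate. Origin: centre of its underside.
- shelf_bracket: dark steel triangular shelf bracket lying flat, 95 x 95 x 30 mm, in the crate. Origin: near its middle, on the underside.
- pen_cup: black pen cup, 72 mm across, pens up to 145 mm high, loose on the counter, behind. Origin: centre of its underside.
- date_stamp: black hand stamp, 48 mm across, 90 mm tall, loose on the counter beyond the rack. Origin: centre of its underside.
- returned_book: single hardback lying flat on the counter beyond the crate, 120 x 170 x 28 mm, loose. Origin: centre of its underside.
There are look-alikes about, which are no part of the job. What is shaped like the bookend but red or turquoise is not meant.

How it is judged (in metres and radians):
On the way, in this order (a step that is already met when the one before it is completed fails the run):
1. the tall bookend has been lifted clear of the crate (z of bookend in the frame of crate above 0.1 m), for 0.1 s.
2. the tall bookend stands upright on the rack (z of bookend in the frame of rack between 0.008 and 0.016 m and angle between bookend's own z axis and vertical below 0.06 rad and x of bookend in the frame of rack between -0.07 and 0.07 m and y of bookend in the frame of rack above -0.16 m), for 0.2 s.
At the end, for the whole second after the job is handed in: Bookend upright on the rack (0.06 rad), its face within 4 mm of the last book, square to 0.1 rad, within 30 mm of its middle; all books upright (0.05 rad), the last within 7 mm of the closed-up place, the others within 8 mm along the row, 30 mm in depth; other fittings in the crate; at rest (z of bookend in the frame of rack between 0.008 and 0.016 m and angle between bookend's own z axis and vertical below 0.06 rad and x of bookend in the frame of rack between -0.07 and 0.07 m and angle between each of leaning_book, book_1, book_2, book_3's own z axis and vertical below 0.05 rad and y of leaning_book in the frame of rack above 0.0641 m and y of bookend_face in the frame of leaning_outer above -0.004 m and x of bookend_face in the frame of leaning_outer between -0.03 and 0.03 m and angle between the y axis of bookend and the y axis of leaning_book, either way round below 0.1 rad and y of bookend in the frame of rack below 0.03 m and linear speed of each of bookend, leaning_book below 0.01 m/s and x of leaning_book in the frame of rack between -0.03 and 0.03 m and y of book_1 in the frame of rack between 0.1387 and 0.1547 m and x of book_1 in the frame of rack between -0.03 and 0.03 m and y of book_2 in the frame of rack between 0.1124 and 0.1284 m and x of book_2 in the frame of rack between -0.03 and 0.03 m and y of book_3 in the frame of rack between 0.0881 and 0.1041 m and x of book_3 in the frame of rack between -0.03 and 0.03 m and x of short_bookend in the frame of crate between -0.125 and 0.125 m and y of short_bookend in the frame of crate between -0.18 and 0.18 m and z of each of short_bookend, wire_support, sign_holder, label_roll, shelf_bracket in the frame of crate below 0.06 m and x of wire_support in the frame of crate between -0.125 and 0.125 m and y of wire_support in the frame of crate between -0.18 and 0.18 m and x of sign_holder in the frame of crate between -0.125 and 0.125 m and y of sign_holder in the frame of crate between -0.18 and 0.18 m and x of label_roll in the frame of crate between -0.125 and 0.125 m and y of label_roll in the frame of crate between -0.18 and 0.18 m and x of shelf_bracket in the frame of crate between -0.125 and 0.125 m and y of shelf_bracket in the frame of crate between -0.18 and 0.18 m); the robot touches nothing.
It fails at once if the row of books is pressed harder than 25 N by the bookend or the robot (contact force between any of bookend, the fingers, the arm and book_1 above 25 N or contact force between any of bookend, the fingers, the arm and book_2 above 25 N or contact force between any of bookend, the fingers, the arm and book_3 above 25 N or contact force between any of bookend, the fingers, the arm and leaning_book above 25 N).
It fails at once if the bookend is dropped on the rack (comes down faster than 0.45 m/s in the last 20 mm) (z of bookend in the frame of rack below 0.032 m and linear speed of bookend above 0.45 m/s and x of bookend in the frame of rack between -0.1 and 0.1 m and y of bookend in the frame of rack between -0.2 and 0.2 m).
It fails at once if a book falls over (angle between any of book_1, book_2, book_3's own z axis and vertical above 0.3 rad or angle between leaning_book's own z axis and vertical above 0.5 rad).
It fails at once if a loose thing on the counter is shoved more than 30 mm (distance of any of pen_cup, date_stamp, returned_book from where it was at the start of the episode above 0.03 m).
It also fails if it takes over 51 s, if anything falls off the work surface, if the arm or the gripper's body presses on something with over 40 N, if the wrist force passes 120 N, or if a joint passes its speed limit or range.

### The arm

A 6-joint arm with a two-finger parallel gripper is mounted at the origin on the work surface. World frame = base frame: x ahead of the robot, y to its left, z up, the work surface at z = 0. Lengths are in m, angles in degrees, forces in N, time in s.
With the tool pointing down it reaches from about 0.35 to 0.875 m from the base axis. Payload 4.2 kg.
Tool frame: the origin (TCP) lies between the finger pads; the fingertips stand 17 mm ahead of it and the grasp point (between the pads) lies 2 mm behind it; z points along the fingers, y is the line along which they close (so a half turn about z gives the same grasp; the last joint's range is limited). The gripper opens to 87 mm and grips with 3 to 60 N. Pads are 19 mm wide; open, the fingers measure 117 mm over their backs; the gripper's body (75 mm by 190 mm) begins 51 mm behind the grasp point.
Start: joints at [-62.017, 22.042, 0.453, 0, -68.411, -14.817], TCP at [0.142, -0.609, 0.21] pointing down, gripper open.
Joint ranges: [-179.83, 179.83], [-69.29, 118.12], [-61.27, 80.66], [-181.25, 117.63], [-171.15, -9.14], [-177.46, 177.46]. Speed limits (degrees/s): [159.86, 159.86, 180, 180, 180, 180].

### API

Orientations are given as a 3x3 rotation matrix whose columns are the frame's x, y, z axes.
In Python, from station import r gives the robot as it stands.
- The arm moves only by the tool servo_tool, never from a script. Its argument "targets" is a list of rows, each a list of 5 numbers: the shift along the world's x, y, z in units of 30 mm (1.0 is 30 mm), then the turn about the world's z in rad, then the finger opening in mm, from 0 to 87. In form: [[x, y, z, turn, gripper], ...]. A call has exactly 5 rows; each row is the pose to reach, as a shift and turn from the pose commanded when the call began; what a row does not reach only later rows make up. A row lasts 1/12 s, in which the tool goes at most 41.7 mm and 7.16 degrees, less where a joint would pass 70% of its speed; a pose out of reach is approached as far as the arm can. A call with a gripper value outside its range is refused whole. The fingers move at their own pace and stop on an object; the grip force is fixed at half the most. Time passes only in rows, so rows that repeat a pose let the fingers close, or fill a call up. It gives the time, the measured TCP pose, the force, the opening and the grip force at its end, in the units of the state.
- r.sense(): the state, without advancing time (a new reading comes with each control period).
- r.capture(name): name is "scene" or "side" or "wrist"; returns a dict with "pixels" (420x560x3 uint8, red, green, blue), "fx", "fy", "cx", "cy" (pixels), "world_from_camera" (4x4, takes a point from camera to world coordinates). Camera axes: x right, y down, z forward; pixel columns grow to the right and rows downward; lengths in m; the calibration is good to about 2 mm. The wrist camera is an equidistant fisheye: a pixel r from the principal point sees the ray r / f radians off the axis. A picture is of the moment at which its call begins. There is no depth.
- r.finish_job(): hands the job in; it is judged then, once.
The state is a dict: "time_s": time; "joints": joint angles; "joint_velocities": joint speeds; "effort": joint torques, N m; "tcp_pos": TCP position; "ee_rot": TCP orientation; "wrist_force": force on the tool from outside, world axes, zero at the start; "moment": the same for the moment, N m; "gripper_width": opening from 0.0 (shut) to 1.0 (fully open); "gripper_force": force on a finger pad.
Only numpy, scipy, OpenCV 4.12 (cv2) and the standard library are available. Lean on these libraries where they do the work, as an engineer would, in place of code of your own. Each camera call takes 0.05 s, during which the arm holds its last target. There are 200 camera calls.

## Working session

There is one attempt and no reset: what is moved stays moved. The work goes in short steps, Python scripts to look and compute and a tool call to move; the robot and the scene stay as the last step left them, time stands still between calls to the robot, and variables do not carry over. Pictures are saved under pics/ and viewed, at most 10 in all, crops included, and the job is handed in when it is done.

Besides the shell and the picture viewer there is one more tool, called after "Call:" in YAML: its name, and indented under it one key for each argument. servo_tool: Moves the arm, as the interface text tells. Its arguments: {"type":"object","properties":{"targets":{"type":"array","items":{"type":"array","items":{"type":"number"}}}},"required":["targets"]}

```bash
mkdir -p pics
cat > h.py <<'E'
import numpy as np, cv2, pickle
from station import r
def cap(n,f):
    c=r.capture(n); cv2.imwrite(f'pics/{f}.png',cv2.cvtColor(np.asarray(c['pixels']),cv2.COLOR_RGB2BGR)); pickle.dump(c,open(f'pics/{f}.pkl','wb')); return c
def ray(c,u,v,fish=False):
    x=(u-c['cx'])/c['fx'];y=(v-c['cy'])/c['fy']
    if fish:
        t=np.hypot(x,y); d=np.array([x/t*np.sin(t),y/t*np.sin(t),np.cos(t)])
    else: d=np.array([x,y,1.])
    T=np.array(c['world_from_camera']); return T[:3,3],T[:3,:3]@d
def at(c,u,v,z,fish=False):
    o,d=ray(c,u,v,fish); return o+d*(z-o[2])/d[2]
def proj(c,p):
    T=np.linalg.inv(np.array(c['world_from_camera'])); q=T[:3,:3]@np.asarray(p)+T[:3,3]
    return c['fx']*q[0]/q[2]+c['cx'],c['fy']*q[1]/q[2]+c['cy']
E
python3 - <<'E'
from h import *
for n in('scene','side','wrist'):
    c=cap(n,n+'0'); print(n,c['fx'],c['cx'],c['cy'],np.round(c['world_from_camera'],3).tolist())
print(r.sense())
E
```

```text
scene 484.95576618819433 286.0814773404626 208.6728370731542 [[-0.741, 0.511, -0.437, 1.002], [0.672, 0.56, -0.484, 0.529], [-0.003, -0.652, -0.758, 0.918], [0.0, 0.0, 0.0, 1.0]]
side 493.7594663819652 284.2786596368018 212.48018268049097 [[-0.712, -0.433, 0.553, -0.247], [-0.702, 0.421, -0.574, 0.789], [0.016, -0.797, -0.604, 0.93], [0.0, 0.0, 0.0, 1.0]]
wrist 325.19226210127806 278.13710939625054 212.6207800075828 [[-0.227, 0.929, 0.293, 0.061], [0.974, 0.216, 0.071, -0.627], [0.002, 0.302, -0.953, 0.384], [0.0, 0.0, 0.0, 1.0]]
{'time_s': 0.15, 'joints': array([-6.20156355e+01,  2.20799714e+01,  3.98403918e-01, -2.02252381e-02,
       -6.84089464e+01, -1.48168046e+01]), 'joint_velocities': array([-0.07368461,  0.00732631,  0.23769416, -0.03588118,  0.06097221,
        0.07172074]), 'effort': array([-1.10335716e-04, -3.91053128e+01,  1.87586832e+01,  4.22235444e+00,
        1.23562795e-02, -1.41186392e-04]), 'tcp_pos': array([ 0.14228877, -0.60811675,  0.20902319]), 'ee_rot': array([[-9.73737657e-01, -2.27672508e-01, -4.51413312e-04],
       [-2.27672939e-01,  9.73736429e-01,  1.54904797e-03],
       [ 8.68819507e-05,  1.61114093e-03, -9.99998698e-01]]), 'wrist_force': array([-0.31883105,  0.27224738,  0.3168336 ]), 'moment': array([ 0.05575286, -0.02691896,  0.04631354]), 'gripper_force': 0.0, 'gripper_width': 1.0026047322275786}
```

View pics/scene0.png

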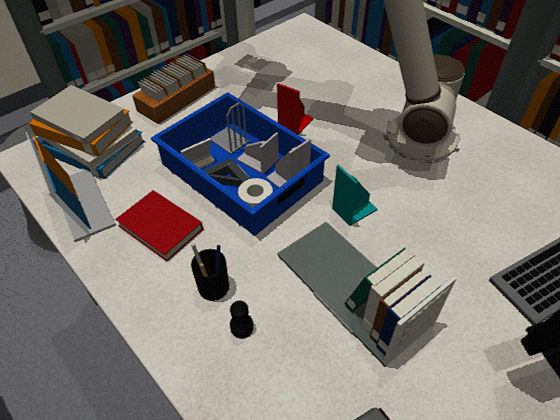

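View pics/side0.png

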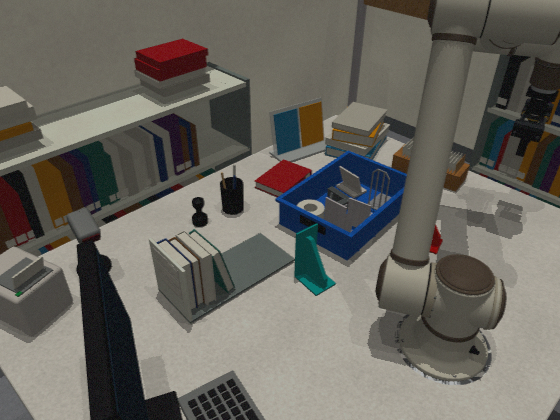

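View pics/wrist0.png

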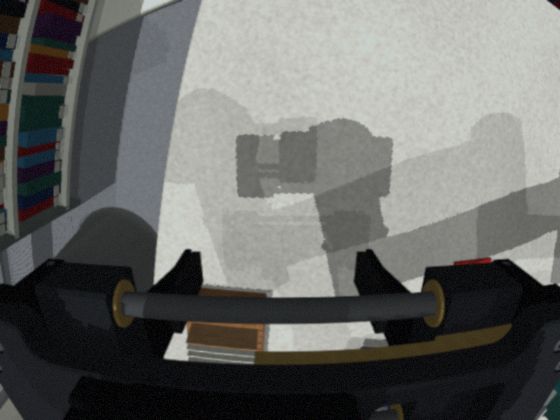

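The scene view shows the crate (blue) around (240,160) and the rack with the leaning green book around (365,290). There are two bookend-like fittings, at about (265,150) and (295,158), so I'll enlarge both views.

Run:
```python
import cv2,numpy as np
a=cv2.imread('pics/scene0.png');b=cv2.imread('pics/side0.png')
A=cv2.resize(a[85:240,145:335],None,fx=4,fy=4,interpolation=3)[:600];B=cv2.resize(b[145:265,265:425],None,fx=5,fy=5,interpolation=3)
cv2.imwrite('pics/cA.png',A[:600,:800]);cv2.imwrite('pics/cB.png',B)
C=cv2.resize(a[215:370,270:470],None,fx=3.8,fy=3.8,interpolation=3);cv2.imwrite('pics/cC.png',C)
```

```text
(no output)
```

View pics/cA.png

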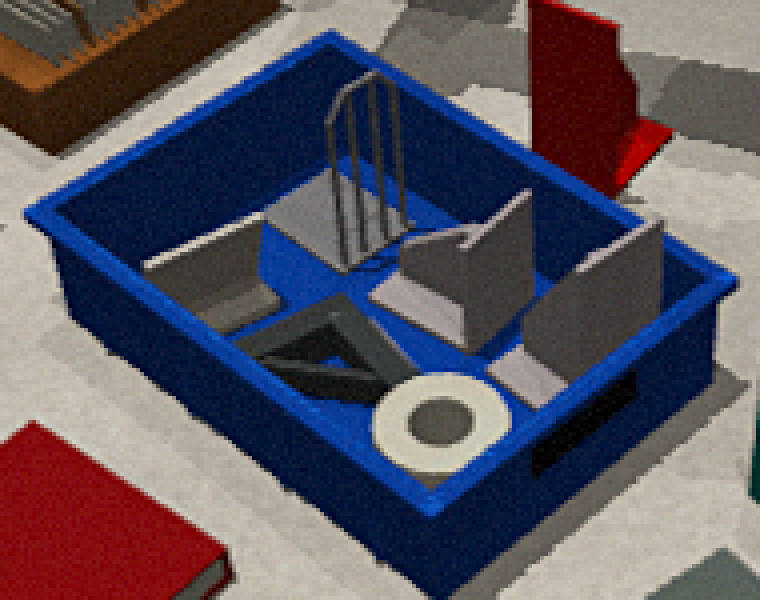

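View pics/cB.png

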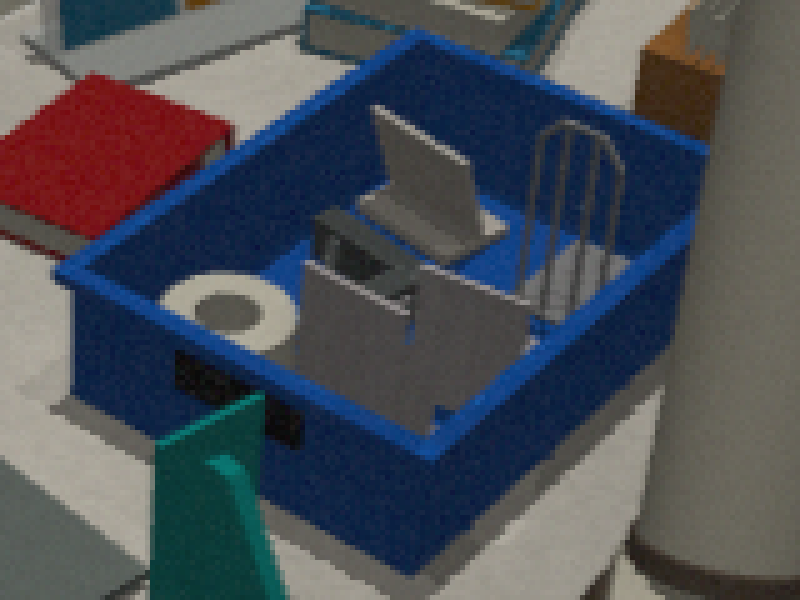

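View pics/cC.png

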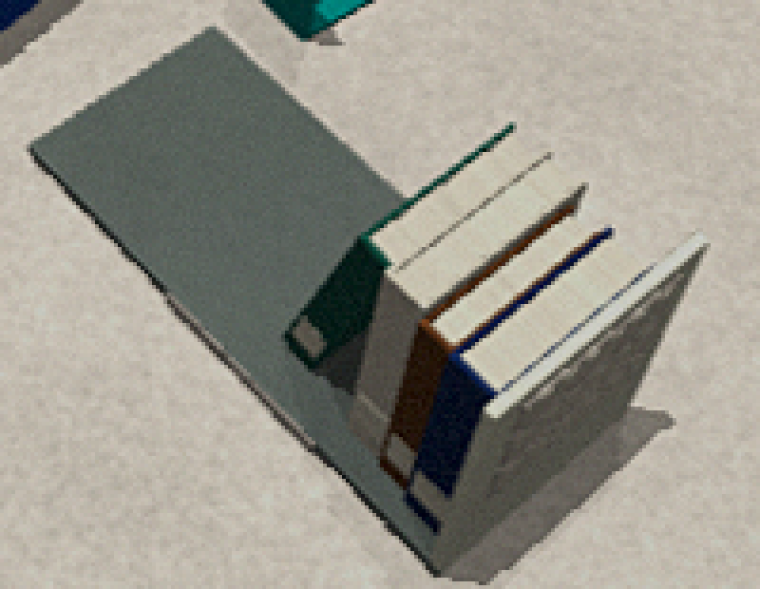

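Crop A (scene) shows candidate A with its top edge at about (465,245)-(528,192), and candidate B at (578,270)-(660,222). Crop B (side) shows two plates, L (305,262)-(408,315) and R (420,267)-(530,303). Crop C shows the rack corners and the leaning green book. Triangulating will tell me which candidate is the tall one.

Run:
```python
from h import *
s=pickle.load(open('pics/scene0.pkl','rb'));d=pickle.load(open('pics/side0.pkl','rb'))
S=lambda u,v:(145+u/4,85+v/4); D=lambda u,v:(265+u/5,145+v/5); C=lambda u,v:(270+u/3.8,215+v/3.8)
def tri(p,q):
    o1,d1=ray(s,*p);o2,d2=ray(d,*q);d1/=np.linalg.norm(d1);d2/=np.linalg.norm(d2)
    t=np.linalg.lstsq(np.stack([d1,-d2],1),o2-o1,rcond=None)[0];a=o1+t[0]*d1;b=o2+t[1]*d2
    return np.round((a+b)/2,4),round(np.linalg.norm(a-b)*1000,1)
# scene left end of top edge is +x end; side left is +x end as well
A=[S(465,245),S(528,192)];B=[S(578,270),S(660,222)];L=[D(305,262),D(408,315)];R=[D(420,267),D(530,303)]
for n,x,y in(('A-L',A,L),('A-R',A,R),('B-L',B,L),('B-R',B,R)): print(n,[tri(x[i],y[i]) for i in(0,1)])
for n,p in(('A bottom',S(470,350)),('B bottom',S(567,405))): print(n,np.round(at(s,*p,.005),4))
print('A foot left',np.round(at(s,*S(370,293),.011),4),'B foot left',np.round(at(s,*S(488,368),.011),4))
print('crate far corners z.095',[np.round(at(s,*S(*p),.095),4) for p in((333,33),(28,213),(432,515),(737,283))])
print('rack top -y corners, far corner',[np.round(at(s,*C(*p),.012),4) for p in((30,148),(215,28),(437,570))])
print('lean outer foot',np.round(at(s,*C(287,337),.012),4),np.round(at(s,*C(312,370),.012),4))
for z in(.012,.018):print('book lean top',np.round(at(s,*C(365,237),.15),4),np.round(at(s,*C(513,125),.15),4))
print('panel top',[np.round(at(s,*C(*p),.187),4) for p in((495,413),(708,240))])
```

```text
A-L [(array([ 0.4676, -0.1397,  0.1259]), np.float64(40.3)), (array([ 0.4025, -0.1557,  0.1167]), np.float64(44.5))]
A-R [(array([ 0.4353, -0.1915,  0.0947]), np.float64(3.2)), (array([ 0.3692, -0.2077,  0.0928]), np.float64(1.6))]
B-L [(array([ 0.4375, -0.0846,  0.149 ]), np.float64(1.0)), (array([ 0.3691, -0.0878,  0.1457]), np.float64(3.0))]
B-R [(array([ 0.4051, -0.1295,  0.1221]), np.float64(36.4)), (array([ 0.3364, -0.1314,  0.1267]), np.float64(48.6))]
A bottom [ 0.4369 -0.1911  0.005 ]
B bottom [ 0.4231 -0.1106  0.005 ]
A foot left [ 0.4554 -0.2736  0.011 ] B foot left [ 0.4427 -0.1658  0.011 ]
crate far corners z.095 [array([ 0.3598, -0.4251,  0.095 ]), array([ 0.6216, -0.4053,  0.095 ]), array([ 0.5919, -0.036 ,  0.095 ]), array([ 0.3329, -0.0535,  0.095 ])]
rack top -y corners, far corner [array([0.5852, 0.0377, 0.012 ]), array([0.437 , 0.0472, 0.012 ]), array([0.606 , 0.3725, 0.012 ])]
lean outer foot [0.5647 0.2296 0.012 ] [0.5695 0.2528 0.012 ]
book lean top [0.5626 0.2628 0.15  ] [0.4556 0.2688 0.15  ]
book lean top [0.5626 0.2628 0.15  ] [0.4556 0.2688 0.15  ]
panel top [array([0.6095, 0.3737, 0.187 ]), array([0.467 , 0.3841, 0.187 ])]
```

B with L is the tall bookend (top at about 0.15 m). Its face is near (0.403,-0.086) and its yaw is about +0.05. The rack yaw is about -0.063 and its centre is near (0.522,0.212). I'll move above the bookend and turn the tool.

Call:
servo_tool:
  targets:
    - [0.6, 1.1, 0.5, 0.12, 87]
    - [1.2, 2.2, 1.0, 0.24, 87]
    - [1.8, 3.3, 1.4, 0.36, 87]
    - [2.5, 4.4, 1.6, 0.48, 87]
    - [3.2, 5.5, 1.7, 0.6, 87]

```text
time_s: 0.57
tcp_pos: [0.239, -0.4424, 0.2618]
ee_rot: [[-0.671, -0.741, 0.001], [-0.741, 0.671, -0.001], [0.0, -0.002, -1.0]]
wrist_force: [1.2, 1.4, -0.3]
gripper_width: 1.002
gripper_force: 0.0
```

Call:
servo_tool:
  targets:
    - [0.6, 1.1, 0, 0.12, 87]
    - [1.2, 2.2, 0, 0.24, 87]
    - [1.8, 3.3, 0, 0.36, 87]
    - [2.5, 4.4, 0, 0.48, 87]
    - [3.2, 5.5, 0, 0.6, 87]

```text
time_s: 0.98
tcp_pos: [0.3346, -0.2768, 0.2609]
ee_rot: [[-0.135, -0.991, 0.0], [-0.991, 0.135, -0.0], [-0.0, -0.0, -1.0]]
wrist_force: [0.4, -0.4, -0.8]
gripper_width: 0.998
gripper_force: 0.0
```

Call:
servo_tool:
  targets:
    - [0.5, 1.1, 0, 0.1, 87]
    - [1.0, 2.2, 0, 0.19, 87]
    - [1.6, 3.3, 0, 0.19, 87]
    - [2.3, 4.4, 0, 0.19, 87]
    - [2.3, 5.0, 0, 0.19, 87]

```text
time_s: 1.4
tcp_pos: [0.4058, -0.1258, 0.2608]
ee_rot: [[0.052, -0.999, 0.001], [-0.999, -0.052, 0.0], [-0.0, -0.001, -1.0]]
wrist_force: [-0.2, 0.2, 0.5]
gripper_width: 1.0
gripper_force: 0.0
```

Run:
```python
from h import *
c=cap('wrist','w1');x=r.sense();print(x['tcp_pos'],x['ee_rot'],x['wrist_force'])
T=np.array(c['world_from_camera']);print(np.round(T,3))
```

```text
[ 0.4043043  -0.12476504  0.26058313] [[ 5.29656643e-02 -9.98596332e-01  6.46098802e-05]
 [-9.98595652e-01 -5.29655524e-02  1.17200041e-03]
 [-1.16693321e-03 -1.26594926e-04 -9.99999311e-01]] [-0.68700854  1.59590065  0.1750207 ]
[[-0.999 -0.049 -0.015  0.41 ]
 [-0.051  0.952  0.302 -0.209]
 [-0.001  0.303 -0.953  0.436]
 [ 0.     0.     0.     1.   ]]
```

View pics/w1.png

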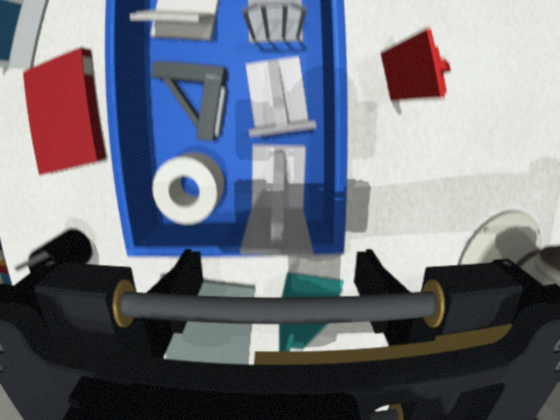

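The wrist view shows the tall bookend centred at about u=280: foot rear edge at v≈145 (254–305), rib from (280,150) to (277,240), plate top edge at v≈252 (241–313).

Run:
```python
from h import *
c=pickle.load(open('pics/w1.pkl','rb'))
a=cv2.imread('pics/w1.png');cv2.imwrite('pics/w1c.png',cv2.resize(a[130:270,220:340],None,fx=4.2,fy=4.2,interpolation=3))
for n,u,v,z in(('footL',254,145,.011),('footR',305,145,.011),('ribtoe',280,152,.041),('ribtop',277.5,240,.133),('plL',241,252,.155),('plR',313,252,.155)):print(n,np.round(at(c,u,v,z,True),4))
s=pickle.load(open('pics/scene0.pkl','rb'));d=pickle.load(open('pics/side0.pkl','rb'))
for p in((289.5,152.5),(310,140.5)):print(np.round(at(s,*p,.155),4))
for p in((265+305/5,145+262/5),(265+408/5,145+315/5)):print(np.round(at(d,*p,.155),4))
```

```text
footL [ 0.4397 -0.1647  0.011 ]
footR [ 0.3732 -0.1682  0.011 ]
ribtoe [ 0.4056 -0.1607  0.041 ]
ribtop [ 0.4045 -0.0836  0.133 ]
plL [ 0.439  -0.0784  0.155 ]
plR [ 0.3706 -0.082   0.155 ]
[ 0.4415 -0.0805  0.155 ]
[ 0.3778 -0.0785  0.155 ]
[ 0.432  -0.0771  0.155 ]
[ 0.3623 -0.0795  0.155 ]
```

View pics/w1c.png

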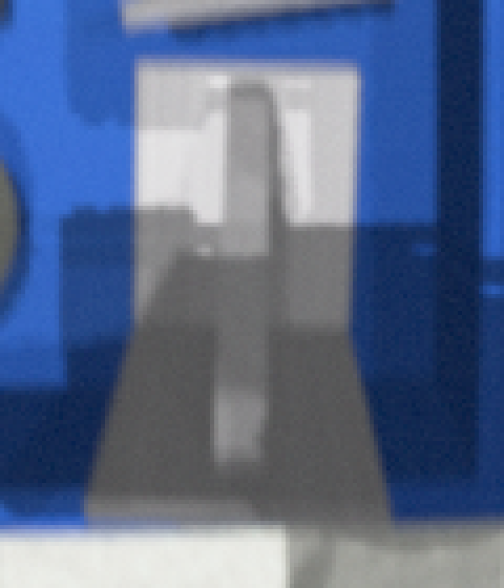

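Call:
servo_tool:
  targets:
    - [0.03, 0.66, -0.4, -0.02, 50]
    - [0.03, 0.66, -1.2, -0.02, 50]
    - [0.03, 0.66, -2.2, -0.02, 50]
    - [0.03, 0.66, -3.0, -0.02, 50]
    - [0.03, 0.66, -3.0, -0.02, 50]

```text
time_s: 1.87
tcp_pos: [0.4002, -0.1087, 0.1665]
ee_rot: [[0.028, -1.0, -0.011], [-1.0, -0.028, 0.0], [-0.001, 0.011, -1.0]]
wrist_force: [-0.8, 0.0, 0.9]
gripper_width: 0.705
gripper_force: 0.0
```

Call:
servo_tool:
  targets:
    - [0, 0, -0.7, 0, 50]
    - [0, 0, -1.3, 0, 50]
    - [0, 0, -1.9, 0, 50]
    - [0, 0, -1.92, 0, 50]
    - [0, 0, -1.92, 0, 50]

```text
time_s: 2.28
tcp_pos: [0.4045, -0.1091, 0.1139]
ee_rot: [[0.029, -1.0, -0.001], [-1.0, -0.029, -0.001], [0.001, 0.001, -1.0]]
wrist_force: [0.2, 0.5, 0.3]
gripper_width: 0.574
gripper_force: 0.0
```

Call:
servo_tool:
  targets:
    - [0, 0, 0, 0, 30]
    - [0, 0, 0, 0, 10]
    - [0, 0, 0, 0, 3]
    - [0, 0, 0, 0, 3]
    - [0, 0, 0, 0, 3]

```text
time_s: 2.7
tcp_pos: [0.4046, -0.1087, 0.1138]
ee_rot: [[0.029, -1.0, 0.001], [-1.0, -0.029, 0.0], [-0.0, -0.001, -1.0]]
wrist_force: [0.0, -0.6, 0.1]
gripper_width: 0.28
gripper_force: 0.0
```

Call:
servo_tool:
  targets:
    - [0, 0.13, 0, 0, 22]
    - [0, 0.13, 0, 0, 20]
    - [0, 0.13, 0, 0, 3]
    - [0, 0.13, 0, 0, 3]
    - [0, 0.13, 0, 0, 3]

```text
time_s: 3.12
tcp_pos: [0.4053, -0.1047, 0.1136]
ee_rot: [[0.029, -1.0, 0.002], [-1.0, -0.029, 0.0], [-0.0, -0.002, -1.0]]
wrist_force: [1.3, 0.6, 0.1]
gripper_width: 0.13
gripper_force: 30.0
```

Call:
servo_tool:
  targets:
    - [0, 0, 0, 0, 3]
    - [0, 0, 0, 0, 3]
    - [0, 0, 0.1, 0, 3]
    - [0, 0, 0.2, 0, 3]
    - [0, 0, 0.3, 0, 3]

```text
time_s: 3.53
tcp_pos: [0.4025, -0.105, 0.1214]
ee_rot: [[0.028, -1.0, -0.004], [-1.0, -0.028, 0.0], [-0.0, 0.004, -1.0]]
wrist_force: [0.7, -0.8, -5.7]
gripper_width: 0.125
gripper_force: 30.0
```

Call:
servo_tool:
  targets:
    - [0, 0, 0.8, 0, 3]
    - [0, 0, 1.8, 0, 3]
    - [0, 0, 2.8, 0, 3]
    - [0, 0, 3.8, 0, 3]
    - [0, 0, 4.6, 0, 3]

```text
time_s: 3.95
tcp_pos: [0.4035, -0.1049, 0.262]
ee_rot: [[0.029, -1.0, -0.0], [-1.0, -0.029, 0.0], [-0.0, 0.0, -1.0]]
wrist_force: [1.0, -0.5, -5.4]
gripper_width: 0.133
gripper_force: 30.0
```

Call:
servo_tool:
  targets:
    - [0.3, 0.2, 0.5, -0.02, 3]
    - [1.0, 0.7, 0.9, -0.04, 3]
    - [1.8, 1.5, 1.0, -0.06, 3]
    - [2.5, 2.4, 1.0, -0.09, 3]
    - [3.0, 3.3, 1.0, -0.09, 3]

```text
time_s: 4.37
tcp_pos: [0.4949, -0.0048, 0.2896]
ee_rot: [[-0.063, -0.998, -0.001], [-0.998, 0.063, 0.0], [-0.0, 0.001, -1.0]]
wrist_force: [0.9, 0.3, -6.4]
gripper_width: 0.13
gripper_force: 30.0
```

Call:
servo_tool:
  targets:
    - [0.3, 1.0, 0, 0, 3]
    - [0.6, 2.0, 0, 0, 3]
    - [0.8, 3.0, 0, 0, 3]
    - [0.8, 3.8, 0, 0, 3]
    - [0.8, 4.2, 0, 0, 3]

```text
time_s: 4.78
tcp_pos: [0.5175, 0.1226, 0.2885]
ee_rot: [[-0.059, -0.998, -0.004], [-0.998, 0.059, 0.0], [0.0, 0.004, -1.0]]
wrist_force: [0.1, 1.1, -5.9]
gripper_width: 0.126
gripper_force: 30.0
```

Call:
servo_tool:
  targets:
    - [0.05, 0.8, 0, 0, 3]
    - [0.1, 1.6, -0.2, 0, 3]
    - [0.1, 2.1, -0.8, 0, 3]
    - [0.1, 2.2, -1.6, 0, 3]
    - [0.1, 2.2, -2.4, 0, 3]

```text
time_s: 5.2
tcp_pos: [0.5205, 0.1868, 0.217]
ee_rot: [[-0.06, -0.998, -0.001], [-0.998, 0.06, -0.0], [0.0, 0.001, -1.0]]
wrist_force: [-0.7, -1.5, -6.2]
gripper_width: 0.132
gripper_force: 30.0
```

Call:
servo_tool:
  targets:
    - [0, 0, -0.7, 0, 3]
    - [0, 0, -1.4, 0, 3]
    - [0, 0, -2.0, 0, 3]
    - [0, 0, -2.4, 0, 3]
    - [0, 0, -2.6, 0, 3]

```text
time_s: 5.62
tcp_pos: [0.5193, 0.1846, 0.1375]
ee_rot: [[-0.062, -0.998, -0.006], [-0.998, 0.062, -0.003], [0.003, 0.005, -1.0]]
wrist_force: [-0.9, 0.0, -5.2]
gripper_width: 0.126
gripper_force: 30.0
```

Run:
```python
from h import *
a=cap('scene','s2')['pixels'];b=cap('side','d2')['pixels']
A=cv2.resize(a[165:365,270:470],(600,600),interpolation=3)[:, :];B=cv2.resize(b[180:330,140:340],(800,600),interpolation=3)
M=np.hstack([cv2.resize(A,(400,400)),cv2.resize(B,(400,300))[:, :] if 0 else cv2.copyMakeBorder(cv2.resize(B,(400,300)),0,100,0,0,0)])
cv2.imwrite('pics/m2.png',cv2.cvtColor(M,cv2.COLOR_RGB2BGR));x=r.sense();print(x['tcp_pos'],x['wrist_force'])
```

```text
[0.52015812 0.18510051 0.13877007] [-0.2550707  -0.68899525 -5.10119678]
```

View pics/m2.png

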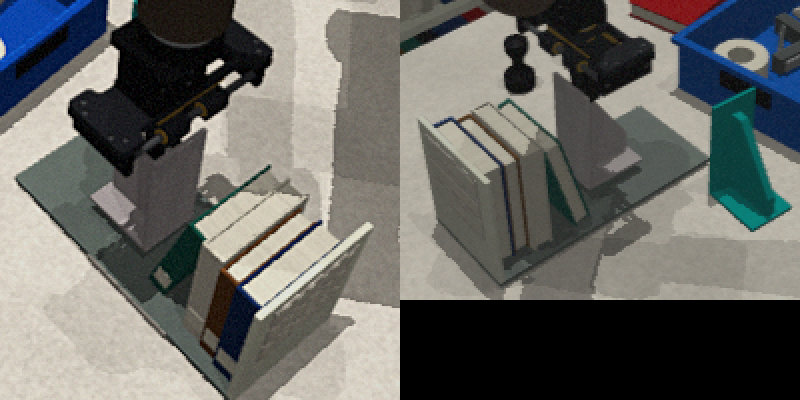

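The bookend hangs upright above the rack, its flat face toward the leaning green book, about 20 mm clear of it. Now I'll lower it gently.

Call:
servo_tool:
  targets:
    - [0, 0, -0.15, 0, 3]
    - [0, 0, -0.3, 0, 3]
    - [0, 0, -0.4, 0, 3]
    - [0, 0, -0.47, 0, 3]
    - [0, 0, -0.5, 0, 3]

```text
time_s: 6.13
tcp_pos: [0.5212, 0.1861, 0.1251]
ee_rot: [[-0.061, -0.998, -0.0], [-0.998, 0.061, -0.0], [0.0, 0.0, -1.0]]
wrist_force: [0.7, -0.0, -6.2]
gripper_width: 0.13
gripper_force: 30.0
```

Call:
servo_tool:
  targets:
    - [0, 0, -0.03, 0, 3]
    - [0, 0, -0.05, 0, 3]
    - [0, 0, -0.07, 0, 3]
    - [0, 0, -0.09, 0, 3]
    - [0, 0, -0.1, 0, 3]

```text
time_s: 6.55
tcp_pos: [0.5215, 0.1863, 0.1224]
ee_rot: [[-0.061, -0.998, 0.001], [-0.998, 0.061, 0.0], [-0.0, -0.001, -1.0]]
wrist_force: [-0.0, 0.0, -5.0]
gripper_width: 0.129
gripper_force: 30.0
```

Call:
servo_tool:
  targets:
    - [0, 0, -0.02, 0, 3]
    - [0, 0, -0.03, 0, 3]
    - [0, 0, -0.05, 0, 3]
    - [0, 0, -0.06, 0, 3]
    - [0, 0, -0.06, 0, 3]

```text
time_s: 6.97
tcp_pos: [0.5222, 0.1872, 0.1217]
ee_rot: [[-0.06, -0.998, 0.003], [-0.998, 0.06, 0.002], [-0.002, -0.003, -1.0]]
wrist_force: [-0.8, 4.6, 1.6]
gripper_width: 0.129
gripper_force: 30.0
```

Contact with the rack has been made, so I'll release.

Call:
servo_tool:
  targets:
    - [0, 0, 0, 0, 14]
    - [0, 0, 0, 0, 20]
    - [0, 0, 0, 0, 30]
    - [0, 0, 0, 0, 36]
    - [0, 0, 0, 0, 36]

```text
time_s: 7.38
tcp_pos: [0.5212, 0.1857, 0.1202]
ee_rot: [[-0.061, -0.998, -0.001], [-0.998, 0.061, -0.001], [0.001, 0.0, -1.0]]
wrist_force: [-0.4, -0.4, -0.2]
gripper_width: 0.359
gripper_force: 0.0
```

Call:
servo_tool:
  targets:
    - [0, 0, 0.3, 0, 36]
    - [0, 0, 0.9, 0, 36]
    - [0, 0, 1.7, 0, 36]
    - [0, 0, 2.5, 0, 36]
    - [0, 0, 2.9, 0, 36]

```text
time_s: 7.8
tcp_pos: [0.5227, 0.1865, 0.2114]
ee_rot: [[-0.06, -0.998, 0.005], [-0.998, 0.06, 0.002], [-0.002, -0.005, -1.0]]
wrist_force: [0.9, 0.8, 0.3]
gripper_width: 0.412
gripper_force: 0.0
```

Call:
servo_tool:
  targets:
    - [0, -1.0, 0, 0, 20]
    - [-0.1, -2.0, 0, 0, 10]
    - [-0.2, -3.0, 0, 0, 0]
    - [-0.3, -3.8, 0, 0, 0]
    - [-0.3, -4.0, 0, 0, 0]

```text
time_s: 8.22
tcp_pos: [0.5114, 0.0634, 0.2083]
ee_rot: [[-0.064, -0.998, -0.0], [-0.998, 0.064, -0.0], [0.0, 0.0, -1.0]]
wrist_force: [0.1, -0.0, 0.2]
gripper_width: 0.119
gripper_force: 0.0
```

Run:
```python
from h import *
a=cap('scene','s3')['pixels'];b=cap('side','d3')['pixels'];w=cap('wrist','w3')['pixels']
M=np.hstack([cv2.resize(a[175:375,270:470],(400,400),interpolation=3),cv2.resize(b[170:340,145:315],(400,400),interpolation=3)])
w=cv2.resize(w[180:420,100:460][:100],(800,200),interpolation=3) if 0 else w
cv2.imwrite('pics/m3.png',cv2.cvtColor(M,cv2.COLOR_RGB2BGR));x=r.sense();print(x['tcp_pos'],x['wrist_force'])
```

```text
[0.51265154 0.06608824 0.20806274] [ 0.55744978  0.33084424 -1.07473668]
```

View pics/m3.png

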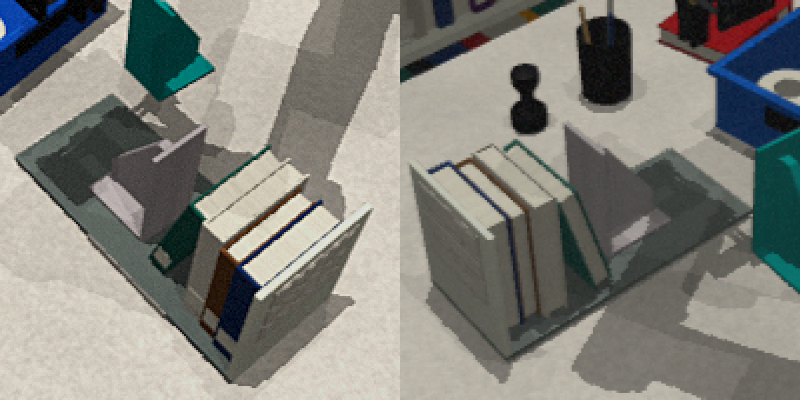

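The bookend stands upright on the rack in front of the leaning book, and nothing else has moved. The turquoise look-alike sits close to the rack's -y end, so I'll check that the gripper body clears it.

Run:
```python
from h import *
s=pickle.load(open('pics/scene0.pkl','rb'));t=pickle.load(open('pics/s3.pkl','rb'))
hsv=cv2.cvtColor(np.asarray(s['pixels']),cv2.COLOR_RGB2HSV)
m=((hsv[...,0]>80)&(hsv[...,0]<95)&(hsv[...,1]>150)&(hsv[...,2]>50)).astype(np.uint8);m[:,:320]=0;m[235:]=0
c=max(cv2.findContours(m,0,2)[0],key=cv2.contourArea);p=cv2.approxPolyDP(c,2,True)[:,0];print(p.tolist())
for u,v in p: print((u,v),np.round(at(s,u,v,0),3)[:2],np.round(at(s,u,v,.006),3)[:2],np.round(at(s,u,v,.15),3)[:2])
# predicted bookend geometry in s3, from grip (0.5215,0.186), yaw -0.061
R=np.array([[np.cos(.061),np.sin(.061)],[-np.sin(.061),np.cos(.061)]])
o=np.array([.5215,.186])-R@[0,.018]
for q in((35,45,150),(-35,45,150),(35,45,0),(35,-45,6),(-35,-45,6)):
    w=np.r_[o+R@(np.array(q[:2])/1000),.012+q[2]/1000];u=proj(t,w);print(q,np.round(u,1),'crop',np.round([(u[0]-270)*2,(u[1]-175)*2],0))
```

```text
[[376, 208], [369, 202], [359, 207], [355, 205], [355, 210], [350, 205], [350, 209], [343, 207], [345, 212], [344, 210], [348, 209], [347, 213], [350, 212], [349, 208], [353, 210], [351, 223]]
(np.int32(376), np.int32(208)) [0.305 0.091] [0.31  0.094] [0.419 0.163]
(np.int32(369), np.int32(202)) [0.303 0.066] [0.308 0.069] [0.417 0.142]
(np.int32(359), np.int32(207)) [0.334 0.061] [0.339 0.064] [0.443 0.137]
(np.int32(355), np.int32(205)) [0.337 0.049] [0.341 0.052] [0.445 0.128]
(np.int32(355), np.int32(210)) [0.349 0.061] [0.353 0.064] [0.456 0.137]
(np.int32(350), np.int32(205)) [0.346 0.041] [0.35  0.044] [0.453 0.121]
(np.int32(350), np.int32(209)) [0.356 0.05 ] [0.36  0.053] [0.461 0.128]
(np.int32(343), np.int32(207)) [0.364 0.034] [0.368 0.037] [0.468 0.114]
(np.int32(345), np.int32(212)) [0.372 0.048] [0.376 0.051] [0.475 0.127]
(np.int32(344), np.int32(210)) [0.369 0.042] [0.373 0.045] [0.473 0.122]
(np.int32(348), np.int32(209)) [0.359 0.047] [0.364 0.05 ] [0.464 0.125]
(np.int32(347), np.int32(213)) [0.371 0.054] [0.375 0.057] [0.474 0.131]
(np.int32(350), np.int32(212)) [0.363 0.057] [0.367 0.06 ] [0.467 0.134]
(np.int32(349), np.int32(208)) [0.355 0.046] [0.359 0.049] [0.461 0.125]
(np.int32(353), np.int32(210)) [0.353 0.057] [0.357 0.06 ] [0.459 0.134]
(np.int32(351), np.int32(223)) [0.387 0.082] [0.391 0.085] [0.487 0.155]
(35, 45, 150) [347.8 255.3] crop [156. 161.]
(-35, 45, 150) [373.9 236.9] crop [208. 124.]
(35, 45, 0) [341.2 296.1] crop [142. 242.]
(35, -45, 6) [313.7 267. ] crop [ 87. 184.]
(-35, -45, 6) [337.  250.9] crop [134. 152.]
```

The turquoise one clears the gripper body by about 30 mm, and the predicted bookend pose matches the picture. I'll descend behind the toe.

Call:
servo_tool:
  targets:
    - [0.1, 0.5, -0.9, 0, 0]
    - [0.1, 0.6, -2.0, 0, 0]
    - [0.1, 0.6, -3.1, 0, 0]
    - [0.1, 0.6, -4.2, 0, 0]
    - [0.1, 0.6, -4.7, 0, 0]

```text
time_s: 8.78
tcp_pos: [0.5131, 0.0848, 0.0625]
ee_rot: [[-0.06, -0.998, -0.006], [-0.998, 0.06, -0.002], [0.002, 0.006, -1.0]]
wrist_force: [-0.2, 0.7, -0.5]
gripper_width: 0.003
gripper_force: 0.0
```

Call:
servo_tool:
  targets:
    - [0, 0, -0.3, 0, 0]
    - [0, 0, -0.5, 0, 0]
    - [0, 0, -0.66, 0, 0]
    - [0, 0, -0.66, 0, 0]
    - [0, 0, -0.66, 0, 0]

```text
time_s: 9.2
tcp_pos: [0.5161, 0.0847, 0.0475]
ee_rot: [[-0.06, -0.998, 0.002], [-0.998, 0.06, 0.001], [-0.001, -0.002, -1.0]]
wrist_force: [-0.5, 0.6, -0.3]
gripper_width: 0.008
gripper_force: 0.0
```

Call:
servo_tool:
  targets:
    - [0.01, 0.2, 0, 0, 0]
    - [0.03, 0.45, 0, 0, 0]
    - [0.04, 0.7, 0, 0, 0]
    - [0.05, 0.85, 0, 0, 0]
    - [0.05, 0.9, 0, 0, 0]

```text
time_s: 9.62
tcp_pos: [0.5172, 0.1124, 0.047]
ee_rot: [[-0.06, -0.998, 0.001], [-0.998, 0.06, 0.0], [-0.001, -0.001, -1.0]]
wrist_force: [0.3, 0.1, 0.3]
gripper_width: 0.001
gripper_force: 0.0
```

Call:
servo_tool:
  targets:
    - [0, 0.05, 0, 0, 0]
    - [0.01, 0.1, 0, 0, 0]
    - [0.01, 0.15, 0, 0, 0]
    - [0.01, 0.2, 0, 0, 0]
    - [0.02, 0.25, 0, 0, 0]

```text
time_s: 10.03
tcp_pos: [0.5173, 0.1186, 0.0466]
ee_rot: [[-0.061, -0.998, -0.0], [-0.998, 0.061, -0.0], [0.0, 0.0, -1.0]]
wrist_force: [-0.1, -0.2, -0.5]
gripper_width: 0.004
gripper_force: 0.0
```

Call:
servo_tool:
  targets:
    - [0, 0.05, 0, 0, 0]
    - [0.01, 0.1, 0, 0, 0]
    - [0.01, 0.15, 0, 0, 0]
    - [0.01, 0.2, 0, 0, 0]
    - [0.02, 0.25, 0, 0, 0]

```text
time_s: 10.45
tcp_pos: [0.518, 0.1263, 0.0466]
ee_rot: [[-0.061, -0.998, -0.0], [-0.998, 0.061, -0.0], [0.0, 0.0, -1.0]]
wrist_force: [-0.5, -0.1, 0.8]
gripper_width: 0.002
gripper_force: 0.0
```

Call:
servo_tool:
  targets:
    - [0, 0.05, 0, 0, 0]
    - [0.01, 0.1, 0, 0, 0]
    - [0.01, 0.15, 0, 0, 0]
    - [0.01, 0.2, 0, 0, 0]
    - [0.02, 0.25, 0, 0, 0]

```text
time_s: 10.87
tcp_pos: [0.5182, 0.1333, 0.0465]
ee_rot: [[-0.061, -0.998, -0.001], [-0.998, 0.061, -0.001], [0.001, 0.001, -1.0]]
wrist_force: [-0.6, -3.5, 0.1]
gripper_width: 0.005
gripper_force: 2.5
```

First contact came around y≈0.131. I'll back off a little and rise 5 mm, so the gripper body surely clears the sloping rib, then push again.

Call:
servo_tool:
  targets:
    - [-0.01, -0.2, 0, 0, 0]
    - [-0.01, -0.2, 0.17, 0, 0]
    - [-0.01, -0.1, 0.17, 0, 0]
    - [-0.01, -0.05, 0.17, 0, 0]
    - [0, 0, 0.17, 0, 0]

```text
time_s: 11.28
tcp_pos: [0.5189, 0.1342, 0.052]
ee_rot: [[-0.061, -0.998, 0.001], [-0.998, 0.061, 0.001], [-0.001, -0.001, -1.0]]
wrist_force: [0.1, -0.8, 0.2]
gripper_width: 0.003
gripper_force: 0.0
```

Call:
servo_tool:
  targets:
    - [0, 0.04, 0, 0, 0]
    - [0.01, 0.08, 0, 0, 0]
    - [0.01, 0.12, 0, 0, 0]
    - [0.01, 0.16, 0, 0, 0]
    - [0.01, 0.2, 0, 0, 0]

```text
time_s: 11.7
tcp_pos: [0.5183, 0.139, 0.0516]
ee_rot: [[-0.061, -0.998, -0.001], [-0.998, 0.061, -0.001], [0.001, 0.001, -1.0]]
wrist_force: [-0.5, -3.9, 0.9]
gripper_width: 0.006
gripper_force: 2.4
```

```bash
cat > trk.py <<'E'
from h import *
import sys
# world displacement along rack y of bookend top corner patches by matching, relative to s3
t0=pickle.load(open('pics/s3.pkl','rb'))
def trk(f,pts):
    a=cap('scene',f); g0=cv2.cvtColor(np.asarray(t0['pixels']),cv2.COLOR_RGB2GRAY);g1=cv2.cvtColor(np.asarray(a['pixels']),cv2.COLOR_RGB2GRAY)
    for n,u,v,z in pts:
        u,v=int(u),int(v);T=g0[v-8:v+9,u-8:u+9];W=g1[v-35:v+46,u-35:u+46]
        m=cv2.matchTemplate(W,T,5);_,mx,_,l=cv2.minMaxLoc(m);u1,v1=u+l[0]-27,v+l[1]-27
        d=at(a,u1,v1,z)-at(t0,u,v,z);e=np.array([.062,.998]);print(n,(u1,v1),round(mx,2),'along',round(d[:2]@e*1000,1),'across',round(d[:2]@[.998,-.062]*1000,1))
E
python3 - <<'E'
from trk import *
trk('s4',[('topR',374,237,.162),('topL',348,255,.162),('botL',341,296,.012),('b3',270+200/2,175+230/2,.168),('panel',270+365/2,175+205/2,.187)])
E
```

```text
topR (377, 237) 0.76 along 3.7 across -4.6
topL (351, 257) 0.91 along 6.9 across -1.2
botL (343, 298) 0.79 along 6.2 across -0.0
b3 (370, 290) 1.0 along 0.0 across 0.0
panel (451, 278) 0.53 along 0.2 across 3.0
```

Call:
servo_tool:
  targets:
    - [0, 0.06, 0, 0, 0]
    - [0.01, 0.12, 0, 0, 0]
    - [0.01, 0.18, 0, 0, 0]
    - [0.01, 0.24, 0, 0, 0]
    - [0.02, 0.3, 0, 0, 0]

```text
time_s: 12.17
tcp_pos: [0.5194, 0.1487, 0.0517]
ee_rot: [[-0.061, -0.998, -0.0], [-0.998, 0.061, -0.0], [0.0, 0.0, -1.0]]
wrist_force: [0.7, -5.2, 2.0]
gripper_width: 0.003
gripper_force: 3.7
```

Call:
servo_tool:
  targets:
    - [0, 0.05, 0, 0, 0]
    - [0.01, 0.1, 0, 0, 0]
    - [0.01, 0.15, 0, 0, 0]
    - [0.01, 0.2, 0, 0, 0]
    - [0.02, 0.25, 0, 0, 0]

```text
time_s: 12.58
tcp_pos: [0.5197, 0.1555, 0.0519]
ee_rot: [[-0.061, -0.998, -0.001], [-0.998, 0.061, -0.001], [0.002, 0.001, -1.0]]
wrist_force: [-0.1, -5.2, 1.8]
gripper_width: 0.003
gripper_force: 3.9
```

Call:
servo_tool:
  targets:
    - [0, 0.05, 0, 0, 0]
    - [0.01, 0.1, 0, 0, 0]
    - [0.01, 0.15, 0, 0, 0]
    - [0.01, 0.2, 0, 0, 0]
    - [0.02, 0.25, 0, 0, 0]

```text
time_s: 13.0
tcp_pos: [0.5203, 0.163, 0.0518]
ee_rot: [[-0.061, -0.998, -0.001], [-0.998, 0.061, -0.001], [0.001, 0.001, -1.0]]
wrist_force: [-0.1, -4.6, 2.0]
gripper_width: 0.005
gripper_force: 3.8
```

Run:
```python
from trk import *
trk('s5',[('topR',374,237,.162),('topL',348,255,.162),('botL',341,296,.012),('lean foot',270+160/2,175+258/2,.016),('b3',270+200/2,175+230/2,.168)])
```

```text
topR (386, 244) 0.8 along 26.6 across -5.9
topL (360, 266) 0.94 along 32.3 across -0.2
botL (374, 330) 0.61 along 99.7 across 1.6
lean foot (354, 308) 0.86 along 12.1 across 0.0
b3 (370, 290) 0.99 along 0.0 across 0.0
```

Call:
servo_tool:
  targets:
    - [0, 0.05, 0, 0, 0]
    - [0.01, 0.1, 0, 0, 0]
    - [0.01, 0.15, 0, 0, 0]
    - [0.01, 0.2, 0, 0, 0]
    - [0.02, 0.25, 0, 0, 0]

```text
time_s: 13.47
tcp_pos: [0.521, 0.1706, 0.0518]
ee_rot: [[-0.061, -0.998, -0.001], [-0.998, 0.061, -0.001], [0.001, 0.001, -1.0]]
wrist_force: [-0.8, -5.6, 2.3]
gripper_width: 0.004
gripper_force: 3.8
```

Call:
servo_tool:
  targets:
    - [0, 0.05, 0, 0, 0]
    - [0.01, 0.1, 0, 0, 0]
    - [0.01, 0.15, 0, 0, 0]
    - [0.01, 0.2, 0, 0, 0]
    - [0.02, 0.24, 0, 0, 0]

```text
time_s: 13.88
tcp_pos: [0.5216, 0.1779, 0.0518]
ee_rot: [[-0.061, -0.998, -0.001], [-0.998, 0.061, -0.001], [0.001, 0.001, -1.0]]
wrist_force: [-1.1, -5.6, 1.1]
gripper_width: 0.004
gripper_force: 3.7
```

Call:
servo_tool:
  targets:
    - [0, 0.02, 0, 0, 0]
    - [0, 0.05, 0, 0, 0]
    - [0, 0.07, 0, 0, 0]
    - [0.01, 0.1, 0, 0, 0]
    - [0.01, 0.12, 0, 0, 0]

```text
time_s: 14.3
tcp_pos: [0.5221, 0.1818, 0.0517]
ee_rot: [[-0.061, -0.998, -0.0], [-0.998, 0.061, -0.0], [0.0, 0.0, -1.0]]
wrist_force: [-0.7, -5.2, 2.8]
gripper_width: 0.005
gripper_force: 3.7
```

Run:
```python
from trk import *
trk('s6',[('topR',374,237,.162),('topL',348,255,.162),('lean foot',270+160/2,175+258/2,.016),('b3',270+200/2,175+230/2,.168)])
a=cap('side','d6')
```

```text
topR (397, 215) 0.79 along -10.4 across -76.7
topL (365, 231) 0.52 along -21.1 across -66.1
lean foot (374, 335) 0.84 along 81.0 across 11.0
b3 (370, 290) 0.96 along 0.0 across 0.0
```

Call:
servo_tool:
  targets:
    - [0, 0.02, 0, 0, 0]
    - [0, 0.04, 0, 0, 0]
    - [0, 0.06, 0, 0, 0]
    - [0, 0.08, 0, 0, 0]
    - [0.01, 0.1, 0, 0, 0]

```text
time_s: 14.82
tcp_pos: [0.5216, 0.1838, 0.0515]
ee_rot: [[-0.061, -0.998, -0.002], [-0.998, 0.061, -0.002], [0.002, 0.002, -1.0]]
wrist_force: [-0.8, -8.7, 2.9]
gripper_width: 0.009
gripper_force: 5.1
```

Call:
servo_tool:
  targets:
    - [0, 0.01, 0, 0, 0]
    - [0, 0.02, 0, 0, 0]
    - [0, 0.04, 0, 0, 0]
    - [0, 0.05, 0, 0, 0]
    - [0, 0.06, 0, 0, 0]

```text
time_s: 15.23
tcp_pos: [0.5212, 0.1845, 0.0515]
ee_rot: [[-0.061, -0.998, -0.004], [-0.998, 0.061, -0.004], [0.004, 0.003, -1.0]]
wrist_force: [-0.2, -11.4, 2.9]
gripper_width: 0.007
gripper_force: 6.5
```

Call:
servo_tool:
  targets:
    - [0, 0.01, 0, 0, 0]
    - [0, 0.02, 0, 0, 0]
    - [0, 0.03, 0, 0, 0]
    - [0, 0.04, 0, 0, 0]
    - [0, 0.05, 0, 0, 0]

```text
time_s: 15.65
tcp_pos: [0.5209, 0.1848, 0.0515]
ee_rot: [[-0.061, -0.998, -0.005], [-0.998, 0.061, -0.006], [0.006, 0.004, -1.0]]
wrist_force: [1.6, -14.6, 3.9]
gripper_width: 0.004
gripper_force: 7.9
```

The force is rising stiffly, so the row looks tight. I'll check numerically that the book is upright and in place.

```bash
cat > chk.py <<'E'
from h import *
def green(c,x0=290,x1=420,y0=230,y1=345):
    hsv=cv2.cvtColor(np.asarray(c['pixels']),cv2.COLOR_RGB2HSV)
    m=((hsv[...,0]>70)&(hsv[...,0]<92)&(hsv[...,1]>110)).astype(np.uint8);k=np.zeros_like(m);k[y0:y1,x0:x1]=m[y0:y1,x0:x1]
    n=max(cv2.findContours(k,0,2)[0],key=cv2.contourArea); return cv2.approxPolyDP(n,2,True)[:,0]
R=np.array([[np.cos(.063),np.sin(.063)],[-np.sin(.063),np.cos(.063)]]);o=np.array([.5218,.212])
def W(x,y,z): return np.r_[o+R@[x,y],z]
E
python3 - <<'E'
from chk import *
import sys
s0=pickle.load(open('pics/s3.pkl','rb'));print('before',green(s0).tolist())
c=cap('scene','s7');cap('side','d7');print('now',green(c).tolist())
print('expect upright book spine corners at +71:')
for x in(.054,-.054):
  for y in(.059,.083):
    for z in(.012,.162):print((x,y,z),np.round(proj(c,W(x,y,z)),1))
print('leaning check (before) expected foot',np.round(proj(c,W(.054,.0233,.0177)),1),'top outer',np.round(proj(c,W(.054,.0233+.15*np.sin(.24),.0177+.1457)),1))
print('book3 +x spine',[np.round(proj(c,W(.0575,y,z)),1) for y in(.083,.109) for z in(.012,.168)])
print('bookend face expected at .059', [np.round(proj(c,W(x,.059,z)),1) for x in(.035,-.035) for z in(.012,.162)])
# intensity profile along rows near top of lean/bookend
hsv=cv2.cvtColor(np.asarray(c['pixels']),cv2.COLOR_RGB2HSV)
E
```

```text
before [[404, 248], [365, 276], [349, 296], [356, 306], [351, 310], [345, 302], [350, 310], [355, 309], [367, 298], [372, 284], [366, 277]]
now [[404, 248], [365, 277], [359, 304], [364, 311], [369, 288], [373, 284], [367, 276]]
expect upright book spine corners at +71:
(0.054, 0.059, 0.012) [354.1 320. ]
(0.054, 0.059, 0.162) [362.6 280.7]
(0.054, 0.083, 0.012) [362.3 328.4]
(0.054, 0.083, 0.162) [372.  289.6]
(-0.054, 0.059, 0.012) [390.5 291.5]
(-0.054, 0.059, 0.162) [403.1 250.5]
(-0.054, 0.083, 0.012) [398.8 299.1]
(-0.054, 0.083, 0.162) [412.6 258.6]
leaning check (before) expected foot [342.5 306.6] top outer [362.7 280.2]
book3 +x spine [array([361.1, 329.4]), array([371.1, 288.9]), array([370.2, 338.7]), array([381.6, 298.9])]
bookend face expected at .059 [array([360.7, 314.8]), array([370. , 275.1]), array([384.3, 296.3]), array([396.3, 255.6])]
```

The green spine edge slope went from -0.77 to -0.22 (upright would be -0.215), and the stiff force confirms the row is closed. I'll back off.

Call:
servo_tool:
  targets:
    - [0, -0.1, 0, 0, 0]
    - [0, -0.3, 0, 0, 0]
    - [-0.03, -0.7, 0, 0, 0]
    - [-0.07, -1.2, 0, 0, 0]
    - [-0.1, -1.8, 0, 0, 0]

```text
time_s: 16.17
tcp_pos: [0.5199, 0.1342, 0.0519]
ee_rot: [[-0.06, -0.998, 0.002], [-0.998, 0.06, 0.001], [-0.001, -0.002, -1.0]]
wrist_force: [-0.3, -0.4, 0.3]
gripper_width: 0.007
gripper_force: 0.0
```

Call:
servo_tool:
  targets:
    - [0, -0.5, 0.2, 0, 0]
    - [0, -1.0, 0.8, 0, 0]
    - [0, -1.2, 1.7, 0, 0]
    - [0, -1.4, 2.7, 0, 0]
    - [0, -1.6, 3.7, 0, 0]

```text
time_s: 16.58
tcp_pos: [0.5193, 0.0851, 0.1638]
ee_rot: [[-0.062, -0.998, 0.0], [-0.998, 0.062, 0.001], [-0.001, -0.0, -1.0]]
wrist_force: [1.0, 0.8, -0.6]
gripper_width: 0.006
gripper_force: 0.0
```

Run:
```python
from chk import *
c=cap('scene','s8');s=cap('side','d8');print('now',green(c).tolist());x=r.sense();print(x['tcp_pos'],x['wrist_force'])
# bookend template fit: compare s3 bookend edges; use line segments near expected plate edges in both views
for n,k in(('scene',c),('side',s)):
    g=cv2.cvtColor(np.asarray(k['pixels']),cv2.COLOR_RGB2GRAY)
    P={'L':((.035,.059,.012),(.035,.059,.162)),'R':((-.035,.059,.012),(-.035,.059,.162)),'T':((.035,.059,.162),(-.035,.059,.162)),'Tb':((.035,.053,.162),(-.035,.053,.162)),'Foot':((.035,-.031,.018),(-.035,-.031,.018))}
    L=cv2.createLineSegmentDetector().detect(g)[0][:,0]
    for a,(p,q) in P.items():
        u,v=np.array(proj(k,W(*p))),np.array(proj(k,W(*q)));d=(v-u)/np.linalg.norm(v-u);nn=np.array([-d[1],d[0]])
        for l in L:
            e=l[2:]-l[:2];ln=np.linalg.norm(e)
            if ln>9 and abs(e@nn)/ln<.17:
                off=[(l[:2]-u)@nn,(l[2:]-u)@nn];t=sorted([(l[:2]-u)@d,(l[2:]-u)@d])
                if max(map(abs,off))<7 and t[1]>3 and t[0]<np.linalg.norm(v-u)-3: print(n,a,np.round(np.linalg.norm(v-u)),'seg',np.round(l,1),'off',np.round(off,1),'ang',round(float(np.arctan2(e@nn,e@d) if e@d>0 else np.arctan2(-e@nn,-e@d)),3))
```

```text
now [[404, 248], [365, 277], [359, 304], [364, 311], [369, 288], [373, 284], [367, 276]]
[0.52303696 0.08623522 0.16843023] [ 0.24737602  1.49647479 -0.03330373]
scene L 41.0 seg [371.9 283.7 364.4 310.6] off [3.8 2.6] ang 0.044
scene L 41.0 seg [357.2 308.2 360.  296.3] off [-4.9 -5. ] ang -0.006
scene L 41.0 seg [360.6 294.4 363.7 278.2] off [-4.8 -5.5] ang -0.039
scene T 33.0 seg [404.6 249.7 367.8 276.9] off [0.2 0.1] ang 0.002
scene T 33.0 seg [369.  272.7 404.9 245.9] off [-2.6 -2.6] ang -0.0
scene T 33.0 seg [386.7 256.6 376.9 263.2] off [-4.9 -5.4] ang 0.045
scene Tb 33.0 seg [404.6 249.7 367.8 276.9] off [3.2 3.2] ang -0.001
scene Tb 33.0 seg [369.  272.7 404.9 245.9] off [0.5 0.4] ang -0.003
scene Tb 33.0 seg [386.7 256.6 376.9 263.2] off [-1.8 -2.3] ang 0.042
scene Foot 29.0 seg [339.8 276.2 330.3 283.1] off [-1.7 -1.7] ang -0.005
side L 45.0 seg [192.3 264.3 197.5 303. ] off [-5.9 -5.4] ang -0.011
side L 45.0 seg [201.8 300.6 197.3 264.3] off [-0.9 -0.9] ang -0.001
side L 45.0 seg [199.5 259.4 205.1 304.4] off [1.9 1.9] ang -0.001
side R 45.0 seg [221.7 294.4 217.5 251.7] off [6.1 6.2] ang 0.001
side R 45.0 seg [213.2 256.9 216.8 294.4] off [1.3 1.3] ang 0.002
side R 45.0 seg [214.8 299.5 210.4 256.8] off [-1.2 -1.4] ang -0.005
side T 22.0 seg [217.5 251.4 194.8 232.7] off [0.8 1.4] ang -0.019
side T 22.0 seg [195.1 228.6 212.7 243.4] off [-1.9 -2.2] ang -0.011
side T 22.0 seg [189.9 235.  207.4 250.1] off [6.4 6.4] ang -0.0
side Tb 22.0 seg [217.5 251.4 194.8 232.7] off [3.  3.5] ang -0.016
side Tb 22.0 seg [195.1 228.6 212.7 243.4] off [0.2 0. ] ang -0.007
```

The segments in both views show the bookend square and upright (within 0.01 rad) against an upright row, and the arm is clear. Handing in.

```bash
python3 -c "
from station import r
print(r.sense()['wrist_force'],r.finish_job())"
```

```text
the job is handed in; nothing more can be done
[ 0.24737602  1.49647479 -0.03330373] None
```

The job is handed in, though it returned no verdict: by my final measurements the tall bookend stands upright, square and snug against the closed-up row, with the leaning book upright, and the gripper is clear.

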